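# Start up the throwing wheel

### The arm

A 6-joint arm with a two-finger parallel gripper is mounted at the origin on the work surface. World frame = base frame: x ahead of the robot, y to its left, z up, the work surface at z = 0. Lengths are in mm, angles in rad, forces in N, time in s.
With the tool pointing down it reaches from about 325 to 775 mm from the base axis. Payload 9.3 kg.
Tool frame: the origin (TCP) lies at the very end of the fingers, on their centre line; the grasp point (between the pads) lies 19 mm behind it; z points along the fingers, y is the line along which they close (so a half turn about z gives the same grasp; the last joint's range is limited). The gripper opens to 85 mm and grips with 20 to 120 N. Pads are 22 mm wide; open, the fingers measure 114 mm over their backs; the gripper's body (76 mm by 85 mm) begins 54 mm behind the grasp point. The pads swing forward as they close: fully open they stand 13 mm farther back than shut.
Start: joints at [1.021, 0.259, 0.021, 1.334, 0, 1.418], TCP at [212.559, 507.263, 231.279] pointing down, gripper open.
Joint ranges: [-3.04, 3.04], [-0.91, 1.82], [-1.04, 1.36], [-1.92, 1.95], [-1.52, 1.45], [-3.14, 3.14]. Speed limits (rad/s): [2.22, 2.22, 2.79, 3.14, 3.14, 3.14].

### API

Orientations are given as a rotation vector (axis times angle).
In Python, from plant import arm gives the robot as it stands.
- The arm moves only by the tool drive_tool, never from a script. Its arguments are lists of equal length, an entry for each row: "translation": the shift along the tool's x, y, z in mm, a list of three; "angular": the turn, a rotation vector about the tool's x, y, z in rad, a list of three. In form: {"translation": [[tx, ty, tz], ...], "angular": [[ax, ay, az], ...]}. A call has 1 to 8 rows; each row shifts and turns the commanded pose from where the row before left it, along the tool's axes as they then stand; what a row does not reach is not made up. A row lasts 1/12 s, in which the tool goes at most 41.7 mm and 7.16 degrees, less where a joint would pass 70% of its speed; a pose out of reach is approached as far as the arm can. A call with a gripper value outside its range is refused whole. "gripper" is the finger opening in mm, from 0 to 85.4, set as the call begins (left out, the last holds). The fingers move at their own pace and stop on an object; "grip_force" is the grip in N (left out, the last holds). Time passes only in rows, so rows that do not move let the fingers close. It gives the time, the measured TCP pose, the force, the opening and the grip force at its end, in the units of the state.
- arm.read_state(): the state, without advancing time (a new reading comes with each control period).
- arm.get_image(name): name is "side" or "top" or "wrist"; returns a dict with "frame" (480x640x3 uint8, blue, green, red), "camera_matrix" (3x3 intrinsics, pixels), "T" (4x4, takes a point from camera to world coordinates); the wrist camera has in their place "hand_eye" (4x4, takes a point from camera to tool coordinates, whose origin is the TCP and whose axes are the flange's). Camera axes: x right, y up, looking along -z (the intrinsics and any distortion apply to the point x, -y, -z); pixel columns grow to the right and rows downward; lengths in mm; the calibration is good to about 2 mm. The wrist camera is an equidistant fisheye: a pixel r from the principal point sees the ray r / f radians off the axis. A picture is of the moment at which its call begins: read the wrist's pose just before it. There is no depth.
- arm.finish_job(): hands the job in; it is judged then, once.
The state is a dict: "time": time; "joint_positions": joint angles; "joint_velocities": joint speeds; "tau": joint torques, N m; "position": TCP position; "tcp_rot": TCP orientation; "force": force on the tool from outside, world axes, zero at the start; "moment": the same for the moment, N m; "gripper_width": finger opening in mm; "grip_force": force on a finger pad.
Only numpy, scipy, OpenCV 4.12 (cv2) and the standard library are available. Lean on these libraries where they do the work, as an engineer would, in place of code of your own. Each camera call takes 0.05 s, during which the arm holds its last target. There are 200 camera calls.

### The job

Start up the small throwing wheel: first push down the raised end of the loose paddle switch until it has rocked fully over, then press the square key on the console fully down, and then the long bar key; all three stay as you leave them. Only press, with closed fingers: do not pick up, tip or shove the switch box, keep off the round stop button and the wheel, and leave everything else where it is.

Things in the scene. Friction and masses are not known exactly. Their poses are not given: they have to be found in the camera images.
- switch_box: loose grey plastic box on rubber feet, 130 (x) x 64 (y) x 40 mm, 0.9 kg; origin: centre of its underside. On top a black paddle, a flat plate 88 (x) x 40 (y) x 8 mm, rocks about a pin along y over the box's centre, 56 mm above the table, between two small cheeks 54 mm high. At the start its +x end is raised (edge about 69 mm above the table), its -x end down
- paddle (a joint): rocking angle of the paddle (rad): about 0 = off, +x end raised 0.22 rad; 0.44 = on, fully over, +x end down 0.22 rad. Needs about 0.05 N m (2 N at 28 mm from the pin, more nearer to it) and stays where it is left
- paddle_end (a point): point on the top face of the paddle's raised (+x) half, 28 mm from its pin, in the middle of its width; the spot to push down. Moves with the paddle, about 66 mm above the table at the start and 54 mm when fully over; its x axis at joint value 0 is the switch box's x
- console: aluminium control console fixed to the table, 110 (its x) x 270 (its y) x 50 mm high, carrying the three key plates; origin at the centre of its underside
- key_square_top (a point): top centre of the square key, in one of three black plates 70 x 70 x 12 mm in a row on the console along its y, 85 mm apart, in any order. White, 28 x 28 mm seen from above. Key tops stand 32 mm above the console's top (82 mm above the table) when up, 24 mm when down; travel 8 mm straight down. Moves with the key; axes are the console's.
- key_square (a joint): how far the square key is pressed (m): 0 up, 0.008 fully down. Needs about 2.5 N and stays where it is left
- key_bar_top (a point): top centre of the bar key, in one of three black plates 70 x 70 x 12 mm in a row on the console along its y, 85 mm apart, in any order. White, a long narrow key: 56 mm along the console's x, 18 mm along its y. Key tops stand 32 mm above the console's top (82 mm above the table) when up, 24 mm when down; travel 8 mm straight down. Moves with the key; axes are the console's.
- key_bar (a joint): how far the bar key is pressed (m): 0 up, 0.008 fully down. Needs about 2.5 N and stays where it is left
- key_round_top (a point): top centre of the round key, in one of three black plates 70 x 70 x 12 mm in a row on the console along its y, 85 mm apart, in any order. White, a mushroom button 38 mm across: the stop button, to be left alone. Key tops stand 32 mm above the console's top (82 mm above the table) when up, 24 mm when down; travel 8 mm straight down. Moves with the key; axes are the console's.
- key_round (a joint): how far the round stop button is pressed (m): 0 up, 0.008 fully down; a spring (2 to 6 N) brings it back up
- wheel: small electric throwing wheel, fixed: white box 210 x 200 x 85 mm with an aluminium disc 170 mm across, its top at 112 mm; origin under its centre; not to be touched
- pot: fired terracotta bowl, 84 mm across, 60 mm high, standing on the wheel's disc; origin under its foot
- tub_a: round tub, brown, with a clear plastic lid, 80 mm across, 42 mm high; origin under its centre
- tub_b: round tub, dark brown, with a clear plastic lid, 80 mm across, 42 mm high; origin under its centre
- dish: clear flat dish 96 mm across with a plaster disc, 14 mm high in all; origin under its centre
- modelling_tool: yellow modelling stick, 175 mm long (x), 18 mm wide, 8 mm high; origin under it, 75 mm from its plain end
- mug: white ceramic cup without a handle, 72 mm across, 90 mm high; origin under its centre
- roller: wooden rolling bar with two narrower handles, 260 mm long (x), 30 mm wide, 30 mm high; origin under its centre
Not all that is in view belongs to the job. Leave any red look-alike of the switch_box alone.

How it is judged (in metres and radians):
On the way, in this order (a step that is already met when the one before it is completed fails the run):
1. the paddle switch is rocked fully over (value of joint paddle above 0.37 rad), for 0.1 s.
2. the square key is pressed fully down (value of joint key_square above 0.0062 m), for 0.1 s.
3. the bar key is pressed fully down (value of joint key_bar above 0.0062 m), for 0.1 s.
At the end, for the whole second after the job is handed in: The paddle is over (joint above 0.36 rad), the square and the bar key are down (above 6 mm of 8), the stop button is up (below 2 mm), the switch box stands still and flat on the table within 30 mm of where it was, and the seven other things are within 20 mm of where they were (value of joint paddle above 0.36 rad and value of joint each of key_square, key_bar above 0.006 m and value of joint key_round below 0.002 m and height (world z) of switch_box below 0.006 m and angle between switch_box's own z axis and vertical below 0.05 rad and distance of switch_box from where it was at the start of the episode below 0.03 m and linear speed of switch_box below 0.02 m/s and distance of each of pot, tub_a, tub_b, dish, modelling_tool, mug, roller from where it was at the start of the episode below 0.02 m); the robot touches nothing.
It fails at once if the round stop button is pressed (value of joint key_round above 0.003 m).
It fails at once if the switch box is picked up or tipped (height (world z) of switch_box above 0.012 m or angle between switch_box's own z axis and vertical above 0.2 rad).
It fails at once if the switch box is shoved away (more than 30 mm) (distance of switch_box from where it was at the start of the episode above 0.03 m).
It fails at once if the wheel is touched (contact force between wheel and the arm above 1 N).
It fails at once if another thing is moved (more than 20 mm) or lifted (distance of any of pot, tub_a, tub_b, dish, modelling_tool, mug, roller from where it was at the start of the episode above 0.02 m).
It also fails if it takes over 45 s, if anything falls off the work surface, if the arm or the gripper's body presses on something with over 40 N, if the wrist force passes 120 N, or if a joint passes its speed limit or range.

## Working session

There is one attempt and no reset: what is moved stays moved. The work goes in short steps, Python scripts to look and compute and a tool call to move; the robot and the scene stay as the last step left them, time stands still between calls to the robot, and variables do not carry over. Pictures are saved under pics/ and viewed, at most 10 in all, crops included, and the job is handed in when it is done.

Besides the shell and the picture viewer there is one more tool, called after "Request:" as a command line: name --argument value ..., lists and objects as JSON in quotes. drive_tool: Moves the arm, as the interface text tells. Its arguments: {"type":"object","properties":{"translation":{"type":"array"},"angular":{"type":"array"},"gripper":{"type":"number"},"grip_force":{"type":"number"}},"required":["translation","angular"]}

```bash
mkdir -p pics
cat > h.py <<'E'
import numpy as np, cv2
from plant import arm
def pix2plane(im,uv,z):
    K=np.array(im["camera_matrix"]);T=np.array(im["T"])
    d=np.linalg.inv(K)@[uv[0],uv[1],1]; d=T[:3,:3]@[d[0],-d[1],-d[2]]
    o=T[:3,3]; return o+d*(z-o[2])/d[2]
E
python3 - <<'E'
from h import *
s=arm.read_state(); print({k:np.round(v,3).tolist() for k,v in s.items()})
for n in ("top","side"):
    im=arm.get_image(n); cv2.imwrite(f"pics/{n}0.png",im["frame"]); print([k for k in im],np.round(im["camera_matrix"],1).tolist(),np.round(im["T"],3).tolist())
E
```

```text
{'time': 0.0, 'joint_positions': [1.021, 0.259, 0.021, 1.334, 0.0, 1.418], 'joint_velocities': [0.001, 0.0, -0.001, 0.001, 0.001, 0.002], 'tau': [-0.002, -55.564, 34.453, 0.014, -0.0, 0.0], 'position': [212.409, 507.02, 230.674], 'tcp_rot': [-0.619, -3.08, 0.002], 'force': [-0.719, -0.295, -0.204], 'moment': [-0.019, -0.007, 0.013], 'grip_force': 0.0, 'gripper_width': 85.144}
['frame', 'camera_matrix', 'T'] [[622.7, 0.0, 325.8], [0.0, 622.7, 241.6], [0.0, 0.0, 1.0]] [[-0.008, 0.995, -0.099, 447.536], [-1.0, -0.007, 0.013, -62.37], [0.013, 0.1, 0.995, 1555.858], [0.0, 0.0, 0.0, 1.0]]
['frame', 'camera_matrix', 'T'] [[609.0, 0.0, 329.9], [0.0, 609.0, 236.7], [0.0, 0.0, 1.0]] [[0.99, 0.119, -0.078, 488.177], [-0.141, 0.749, -0.647, -920.69], [-0.019, 0.652, 0.758, 1085.491], [0.0, 0.0, 0.0, 1.0]]
```

View pics/top0.png

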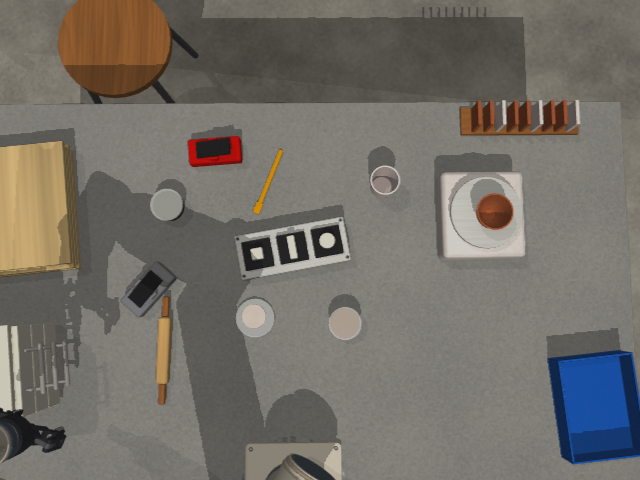

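View pics/side0.png

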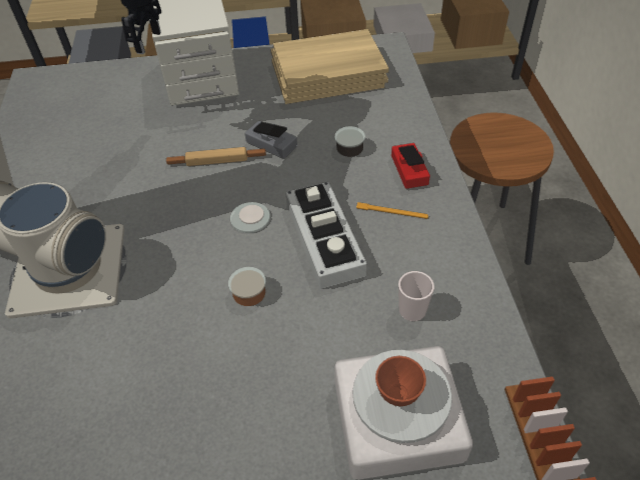

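Top view: the grey switch box is at (148,289), and the red look-alike at (215,150) is to be left alone. On the console, the square key is at (257,254), the bar at (292,247) and the round stop at (327,241). The roller's end (166,300) lies close to the box. Next is a close crop of the box and console.

Run:
```python
from h import *
t=cv2.imread("pics/top0.png");s=cv2.imread("pics/side0.png")
r=lambda a,w,h:cv2.resize(a,(w,h),interpolation=cv2.INTER_CUBIC)
a=r(t[250:330,108:188],400,400);b=r(s[110:170,230:310],400,300);c=r(t[210:285,230:355],400,240)
b=np.vstack([b,np.zeros((100,400,3),np.uint8)])
o=np.vstack([np.hstack([a,b])]);
o=np.vstack([o,np.hstack([r(t[212:284,230:290],167,200),r(t[212:284,230:355],347,200),np.zeros((200,286,3),np.uint8)])])
cv2.imwrite("pics/crop1.png",o)
```

```text
(no output)
```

View pics/crop1.png

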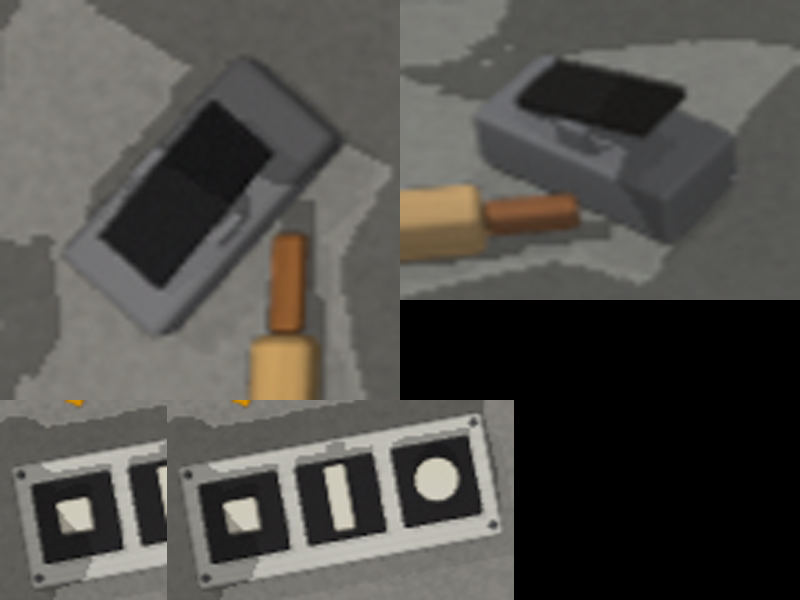

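The crop's side view shows the paddle's raised end is the image-right one. In the top crop that is the upper-right edge, corners (213,100) and (273,152). The keys, in order, are square, bar, round. Next I work out the positions.

```bash
cat >> h.py <<'E'
def proj(im,P):
    T=np.linalg.inv(np.array(im["T"]));c=T[:3,:3]@P+T[:3,3];v=np.array(im["camera_matrix"])@[c[0],-c[1],-c[2]];return v[:2]/v[2]
E
python3 - <<'E'
from h import *
im=arm.get_image("top");sd=arm.get_image("side")
f=lambda x,y,z:pix2plane(im,((x+.5)/5+108-.5,(y+.5)/5+250-.5),z)
r=[f(213,100,69),f(273,152,69)];l=[f(100,235,50),f(160,288,50)]
R=np.mean(r,0);L=np.mean(l,0);print("raised",R,"low",L,"len",np.linalg.norm(R-L),"w",np.linalg.norm(r[0]-r[1]))
ax=(R-L)[:2];th=np.arctan2(ax[1],ax[0]);u=np.array([np.cos(th),np.sin(th)]);C=(R+L)[:2]/2
print("yaw",th,"C",C,"paddle_end",C+28*u)
q=lambda x,y,z:pix2plane(im,(230+(x-167)/2.776,212+(y-400)/2.776,),z)
s=[q(188,475,50),q(206,579,50),q(473,423,50),q(493,525,50)]
cc=np.mean(s,0);yv=((s[0]+s[1])-(s[2]+s[3]))[:2];yv/=np.linalg.norm(yv)
print("console",cc,"y",yv,np.arctan2(yv[1],yv[0]))
for n,k in (("sq",85),("bar",0),("rd",-85)):
    p=np.r_[cc[:2]+k*yv,82];print(n,p,proj(im,p),proj(sd,p))
g=cv2.cvtColor(sd["frame"],cv2.COLOR_BGR2GRAY)
p=np.r_[C+28*u,66];print("pe",proj(im,p),proj(sd,p),"pin",proj(sd,np.r_[C,60]),"edge",proj(sd,np.r_[C+43*u,69]))
# white blobs
for im_,roi in ((im,(212,284,230,355)),(sd,(180,275,285,370))):
    a,b,c,d=roi;fr=im_["frame"].astype(int)[a:b,c:d];w=np.uint8((fr[...,2]-fr[...,0]>14)&(fr.min(2)>110))
    n,_,st,ce=cv2.connectedComponentsWithStats(w)
    print([(st[i].tolist()[4],(ce[i]+[c,a]).round(1).tolist()) for i in range(1,n) if st[i][4]>25])
st=arm.read_state();print(cv2.Rodrigues(np.array(st["tcp_rot"]))[0].round(3))
E
```

```text
raised [519.58779517 321.54978703  69.        ] low [455.96432061 379.25811203  50.        ] len 87.97270763129619 w 38.193168779099736
yaw -0.7366848830387901 C [487.77605789 350.40394953] paddle_end [508.51565341 331.5925387 ]
console [582.61410131  -1.80071574  50.        ] y [-0.17591362  0.98440561] 1.7476301158242142
sq [567.66144323  81.87376075  82.        ] [256.60377024 253.46223909] [310.80397962 190.7658379 ]
bar [582.61410131  -1.80071574  82.        ] [291.89714775 246.92478502] [321.95909666 216.19511866]
rd [597.5667594  -85.47519223  82.        ] [327.06587895 240.41041941] [334.01642695 243.68109089]
pe [152.20288009 279.53839088] [276.90124559 130.49645931] pin [268.61912483 128.56358586] edge [281.40988219 131.61190267]
[(183, [326.5, 239.9]), (161, [291.5, 246.6]), (120, [256.6, 252.9])]
[(64, [312.6, 191.1]), (114, [323.3, 216.0]), (151, [335.2, 243.5])]
[[-0.922  0.386 -0.   ]
 [ 0.386  0.922 -0.001]
 [ 0.    -0.001 -1.   ]]
```

Side and top projections agree within about 3 mm, and the square, bar and round order is confirmed. First move: close the fingers and go over the paddle end.

Request:
drive_tool --translation '[[-35,-5,0],[-35,-5,0],[-35,-5,0],[-35,-5,0],[-35,-5,0],[-35,-5,0],[-35,-5,0],[-35,-5,0]]' --angular '[[0,0,0],[0,0,0],[0,0,0],[0,0,0],[0,0,0],[0,0,0],[0,0,0],[0,0,0]]' --gripper 0 --grip_force 40

```text
time: 0.87
position: [456.6, 361.0, 231.2]
tcp_rot: [-0.619, -3.08, 0.0]
force: [0.3, 0.8, 0.3]
gripper_width: -0.3
grip_force: 0.0
```

Request:
drive_tool --translation '[[-33,-4,20],[-33,-4,20],[0,0,20],[0,0,20],[0,0,20],[0,0,0],[0,0,0],[0,0,0]]' --angular '[[0,0,0],[0,0,0],[0,0,0],[0,0,0],[0,0,0],[0,0,0.11],[0,0,0.11],[0,0,0.12]]'

```text
time: 1.53
position: [512.9, 329.1, 130.5]
tcp_rot: [-1.139, -2.927, 0.002]
force: [-0.3, 0.5, -0.0]
gripper_width: -0.1
grip_force: 0.0
```

Run:
```python
from h import *
s=arm.read_state();print(s["time"],s["position"],s["force"],s["gripper_width"]);R=cv2.Rodrigues(np.array(s["tcp_rot"]))[0];print(R.round(3))
d=np.array([513,329,90])-s["position"];print("tool delta",R.T@d)
im=arm.get_image("wrist");H=np.array(im["hand_eye"]);K=np.array(im["camera_matrix"]);print(H.round(3).tolist(),K.round(1).tolist())
def wp(P):
    t=R.T@(np.array(P)-s["position"]);c=np.linalg.inv(H)@np.r_[t,1];v=np.array([c[0],-c[1],-c[2]])
    th=np.arctan2(np.hypot(v[0],v[1]),v[2]);ph=np.arctan2(v[1],v[0]);return (K[0,2]+K[0,0]*th*np.cos(ph),K[1,2]+K[1,1]*th*np.sin(ph))
f=im["frame"].copy()
u=np.array([.741,-.672]);n=np.array([.672,.741]);C=np.array([489.3,350.4])
for a,b,z in ((43,20,69),(43,-20,69),(-43,20,50),(-43,-20,50),(28,0,66)):
    cv2.drawMarker(f,tuple(int(round(x)) for x in wp(np.r_[C+a*u+b*n,z])),(0,0,255),0,8)
cv2.drawMarker(f,tuple(int(round(x)) for x in wp(s["position"])),(0,255,0),0,8)
cv2.imwrite("pics/w1.png",f)
```

```text
1.5333 [512.92375589 329.05515801 130.50185328] [-0.26490908  0.54006095 -0.00619715] -0.10972750064721694
[[-0.737  0.676 -0.001]
 [ 0.676  0.737 -0.001]
 [ 0.001 -0.001 -1.   ]]
tool delta [-0.11481301  0.06464399 40.50174828]
[[0.001, 0.964, 0.266, 66.437], [1.0, -0.001, -0.001, 0.329], [-0.001, 0.266, -0.964, -142.48], [0.0, 0.0, 0.0, 1.0]] [[371.6, 0.0, 316.2], [0.0, 371.6, 239.7], [0.0, 0.0, 1.0]]
```

View pics/w1.png

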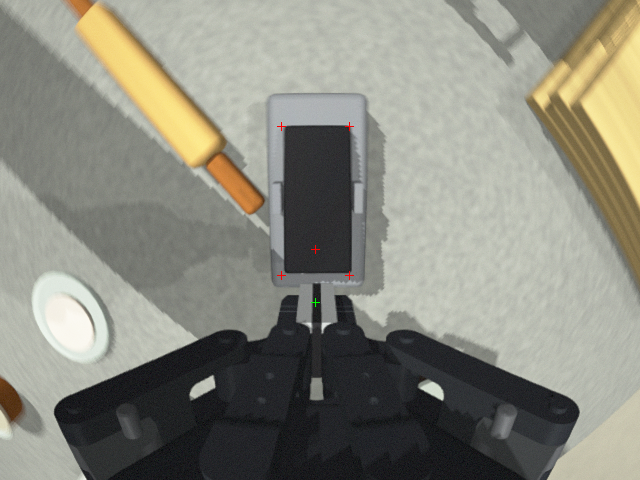

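The wrist view shows the tip centred over the grey box's paddle, whose raised end is at about (318,262). The predicted marks fit within 2 mm. I'm pressing now.

Request:
drive_tool --translation '[[0,0,20],[0,0,20],[0,0,15],[0,0,5],[0,0,5],[0,0,5],[0,0,4],[0,0,0]]' --angular '[[0,0,0],[0,0,0],[0,0,0],[0,0,0],[0,0,0],[0,0,0],[0,0,0],[0,0,0]]'

```text
time: 2.25
position: [513.5, 329.3, 57.3]
tcp_rot: [1.131, 2.93, 0.001]
force: [0.2, -0.3, -0.0]
gripper_width: 0.1
grip_force: 0.0
```

Request:
drive_tool --translation '[[0,0,1],[0,0,1]]' --angular '[[0,0,0],[0,0,0]]'

```text
time: 2.42
position: [513.5, 329.5, 55.9]
tcp_rot: [1.131, 2.93, 0.001]
force: [0.5, -0.9, 2.8]
gripper_width: 0.2
grip_force: 1.3
```

Request:
drive_tool --translation '[[0,0,1]]' --angular '[[0,0,0]]'

```text
time: 2.5
position: [513.4, 329.4, 54.7]
tcp_rot: [1.131, 2.93, 0.001]
force: [0.6, -0.2, 2.9]
gripper_width: -0.4
grip_force: 1.3
```

Force is about 2.9 N, so the paddle is still moving. I'll continue to the stop.

Request:
drive_tool --translation '[[0,0,1],[0,0,0]]' --angular '[[0,0,0],[0,0,0]]'

```text
time: 2.67
position: [513.5, 329.5, 54.2]
tcp_rot: [1.131, 2.93, 0.002]
force: [0.3, -0.6, 8.0]
gripper_width: 0.5
grip_force: 3.8
```

Request:
drive_tool --translation '[[0,0,1],[0,0,0]]' --angular '[[0,0,0],[0,0,0]]'

```text
time: 2.83
position: [513.6, 329.6, 53.9]
tcp_rot: [1.131, 2.93, 0.003]
force: [-1.9, -2.5, 14.7]
gripper_width: 0.2
grip_force: 6.7
```

Request:
drive_tool --translation '[[0,0,-15],[0,0,-30],[0,0,-35],[-30,-21,0],[-30,-21,0],[-30,-21,0],[0,0,0]]' --angular '[[0,0,0],[0,0,0],[0,0,0],[0,0,0],[0,0,0],[0,0,0],[0,0,0]]'

```text
time: 3.42
position: [538.5, 217.6, 132.4]
tcp_rot: [1.136, 2.928, -0.002]
force: [-0.5, 0.1, -0.3]
gripper_width: 0.1
grip_force: 0.0
```

Run:
```python
from h import *
a=arm.get_image("top")["frame"];s=arm.get_image("side")["frame"];w=arm.get_image("wrist")["frame"]
r=lambda a:cv2.resize(a,(400,300),interpolation=cv2.INTER_CUBIC)
cv2.imwrite("pics/c2.png",np.vstack([np.hstack([r(a[250:310,108:188]),r(s[110:170,230:310])]),np.hstack([r(w),r(s[150:285,240:420])])]))
st=arm.read_state();R=cv2.Rodrigues(np.array(st["tcp_rot"]))[0];print(st["position"],st["force"])
for p in ([568.5,82,95],[583.5,-1.5,95]):print(R.T@(np.array(p)-st["position"]))
```

```text
[537.44930104 222.00175986 132.24842112] [ 0.05861437 -0.10557326  0.14615721]
[-117.17807392  -82.70086552   37.17457978]
[-184.45052116 -134.38902645   37.13143178]
```

View pics/c2.png

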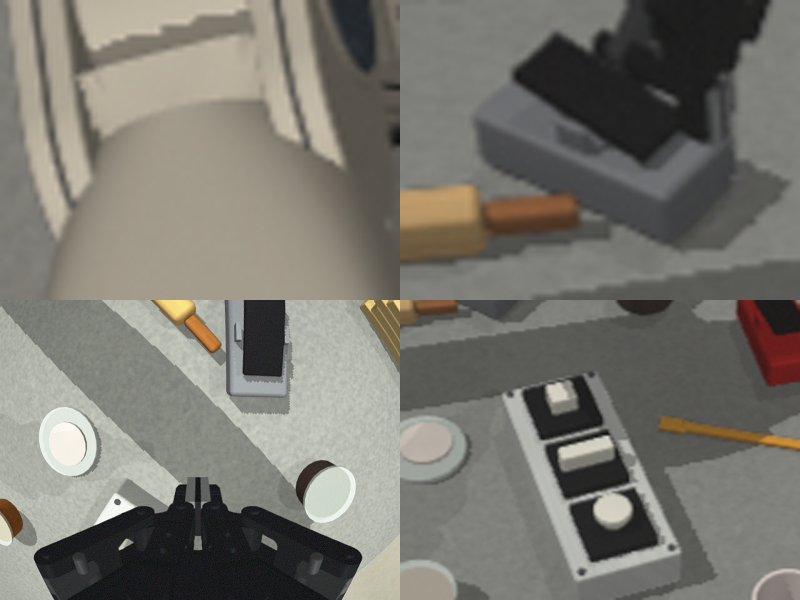

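The side crop shows the paddle fully over (right end down) and the box unmoved. The console keys are all up. Next I go over the square key.

Request:
drive_tool --translation '[[-29,-21,0],[-29,-21,0],[-29,-21,0],[-30,-20,0],[0,0,18],[0,0,17],[0,0,0],[0,0,0]]' --angular '[[0,0,0],[0,0,0],[0,0,0],[0,0,0],[0,0,0],[0,0,0],[0,0,0],[0,0,0]]'

```text
time: 4.23
position: [567.7, 83.1, 96.7]
tcp_rot: [-1.129, -2.93, 0.001]
force: [0.1, 0.1, 0.6]
gripper_width: -0.1
grip_force: 0.0
```

Run:
```python
from h import *
s=arm.get_image("side")["frame"];w=arm.get_image("wrist")["frame"]
cv2.imwrite("pics/c3.png",np.hstack([cv2.resize(w[60:420,140:500],(400,400)),cv2.resize(s[140:240,260:360],(400,400),interpolation=cv2.INTER_CUBIC)]))
print(arm.read_state()["position"])
```

```text
[568.60786344  83.16406645  98.0568985 ]
```

View pics/c3.png

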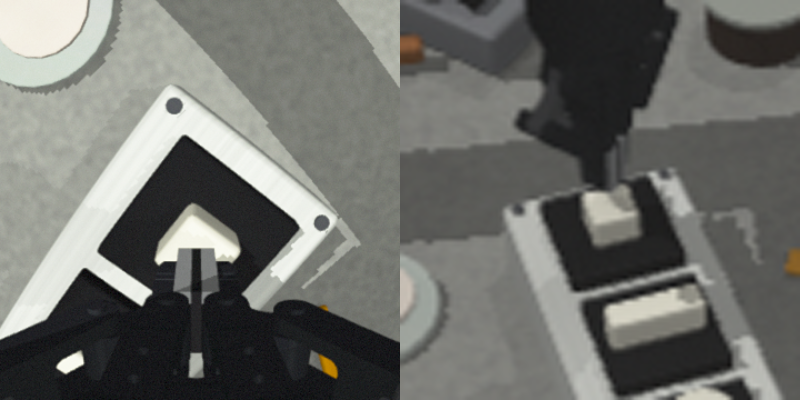

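The wrist and side crops show the tip centred on the square key. Pressing it.

Request:
drive_tool --translation '[[0,0,10],[0,0,5],[0,0,2],[0,0,2],[0,0,2],[0,0,1],[0,0,1],[0,0,0]]' --angular '[[0,0,0],[0,0,0],[0,0,0],[0,0,0],[0,0,0],[0,0,0],[0,0,0],[0,0,0]]'

```text
time: 5.0
position: [568.3, 82.0, 74.2]
tcp_rot: [1.131, 2.931, -0.0]
force: [1.1, 1.1, 0.4]
gripper_width: -0.0
grip_force: 0.0
```

Request:
drive_tool --translation '[[0,0,1],[0,0,0]]' --angular '[[0,0,0],[0,0,0]]'

```text
time: 5.17
position: [568.4, 81.9, 73.9]
tcp_rot: [1.131, 2.93, 0.0]
force: [-2.2, 0.6, 6.4]
gripper_width: -0.3
grip_force: 3.4
```

Request:
drive_tool --translation '[[0,0,1],[0,0,0]]' --angular '[[0,0,0],[0,0,0]]'

```text
time: 5.33
position: [568.5, 82.0, 73.8]
tcp_rot: [1.131, 2.929, 0.001]
force: [-4.5, 1.3, 15.1]
gripper_width: 0.1
grip_force: 7.3
```

Request:
drive_tool --translation '[[0,0,0.5],[0,0,0]]' --angular '[[0,0,0],[0,0,0]]'

```text
time: 5.5
position: [568.5, 81.9, 73.7]
tcp_rot: [1.131, 2.929, 0.001]
force: [-5.7, 0.5, 18.8]
gripper_width: -0.3
grip_force: 9.4
```

The square key is at its stop (z 73.7 mm, 19 N). Lifting, then over to the bar key.

Request:
drive_tool --translation '[[0,0,-15],[0,0,-23],[-23,-17,0],[-23,-17,0],[-22,-17,0],[0,0,15],[0,0,0],[0,0,0]]' --angular '[[0,0,0],[0,0,0],[0,0,0],[0,0,0],[0,0,0],[0,0,0],[0,0,0],[0,0,0]]'

```text
time: 6.17
position: [583.7, -1.6, 94.1]
tcp_rot: [-1.132, -2.928, 0.001]
force: [-0.1, -0.0, 0.8]
gripper_width: 0.2
grip_force: 0.0
```

Run:
```python
from h import *
s=arm.get_image("side")["frame"];w=arm.get_image("wrist")["frame"]
cv2.imwrite("pics/c4.png",np.hstack([cv2.resize(w[60:420,140:500],(400,400)),cv2.resize(s[165:265,270:370],(400,400),interpolation=cv2.INTER_CUBIC)]))
print(arm.read_state()["position"])
```

```text
[584.32729989  -0.93888601  95.09835361]
```

View pics/c4.png

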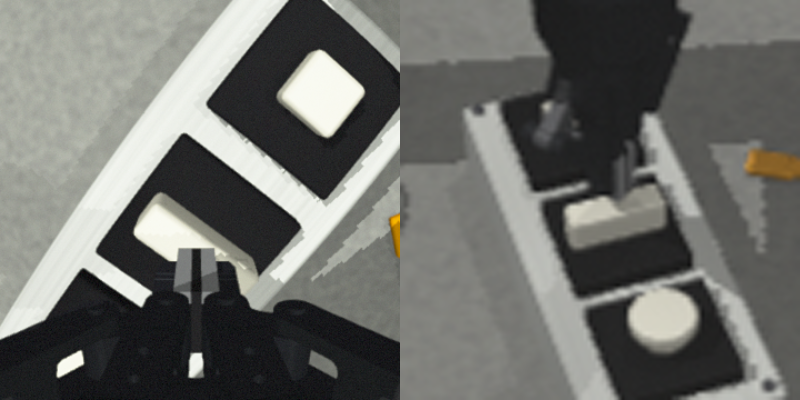

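The square key is down, and the tip stands over the bar key. The round button is clear. Pressing the bar.

Request:
drive_tool --translation '[[0,0,8],[0,0,5],[0,0,2],[0,0,2],[0,0,2],[0,0,1],[0,0,1],[0,0,0]]' --angular '[[0,0,0],[0,0,0],[0,0,0],[0,0,0],[0,0,0],[0,0,0],[0,0,0],[0,0,0]]'

```text
time: 6.93
position: [584.4, -1.2, 74.0]
tcp_rot: [1.131, 2.931, 0.001]
force: [-0.4, 2.5, 3.4]
gripper_width: -0.3
grip_force: 1.5
```

Request:
drive_tool --translation '[[0,0,1],[0,0,1],[0,0,0]]' --angular '[[0,0,0],[0,0,0],[0,0,0]]'

```text
time: 7.18
position: [584.6, -1.2, 73.7]
tcp_rot: [1.13, 2.929, 0.001]
force: [-5.0, 2.2, 18.8]
gripper_width: -0.2
grip_force: 9.3
```

At its stop too. Retreating well up, then a check.

Request:
drive_tool --translation '[[0,0,-10],[0,0,-30],[0,0,-40],[0,0,-40],[0,0,-30],[0,0,0],[0,0,0]]' --angular '[[0,0,0],[0,0,0],[0,0,0],[0,0,0],[0,0,0],[0,0,0],[0,0,0]]'

```text
time: 7.77
position: [585.1, -1.7, 223.7]
tcp_rot: [1.13, 2.927, 0.001]
force: [-0.3, 0.2, -1.0]
gripper_width: -0.2
grip_force: 0.0
```

Run:
```python
from h import *
s=arm.get_image("side")["frame"];w=arm.get_image("wrist")["frame"]
cv2.imwrite("pics/c5.png",np.hstack([cv2.resize(w,(400,300)),cv2.resize(s[100:295,150:410],(400,300),interpolation=cv2.INTER_CUBIC)]))
print(arm.read_state()["position"])
```

```text
[584.03650261  -1.55087511 221.00494287]
```

View pics/c5.png

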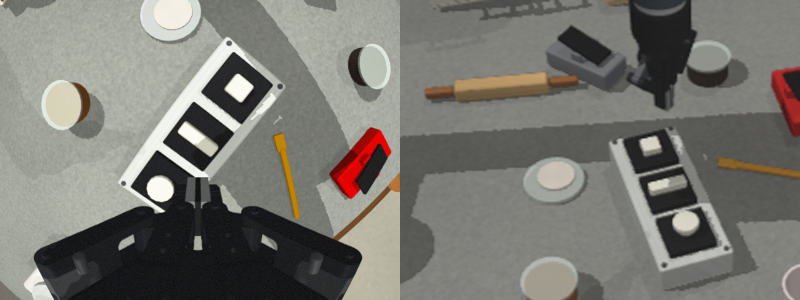

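The final view shows the paddle over, the square and bar keys low, the round button up and everything else in place.

```bash
python3 -c "
from plant import arm
print(arm.finish_job())"
```

```text
the job is handed in; nothing more can be done
None
```

The job is handed in with no verdict returned: the paddle is rocked over and the square and bar keys are down, pressed in that order to their stops in about 8 s, and the last pictures show the stop button up and nothing in view moved.

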